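# Load a salvaged board carrier into the test station

### The arm

A 7-joint arm with a two-finger parallel gripper is mounted at the origin on the work surface. World frame = base frame: x ahead of the robot, y to its left, z up, the work surface at z = 0. Lengths are in m, angles in rad, forces in N, time in s.
With the tool pointing down it reaches from about 0.425 to 0.875 m from the base axis. Payload 8.4 kg.
Tool frame: the origin (TCP) lies on the centre line of the jaws, within the pads' length; the fingertips stand 19 mm ahead of it and the grasp point (between the pads) is the TCP; z points along the fingers, x is the direction in which the jaws open and shut, and the axes are right-handed (so a half turn about z gives the same grasp; the last joint's range is limited). The gripper opens to 87 mm and grips with 3 to 60 N. Pads are 19 mm wide; open, the fingers measure 117 mm over their backs; the gripper's body (75 mm by 190 mm) begins 51 mm behind the grasp point.
Start: joints at [1.075, 0.333, 0.04, 1.465, -0.013, 1.343, -0.059], TCP at [0.251, -0.599, 0.242] pointing down, gripper open.
Joint ranges: [-2.58, 2.58], [-0.38, 2.09], [-1.3, 1.39], [0.25, 2.4], [-1.5, 4.64], [0.08, 2.09], [-2.65, 2.65]. Speed limits (rad/s): [2.22, 2.22, 2.79, 2.79, 3.14, 3.14, 3.14].

### API

Orientations are given as a unit quaternion [w, x, y, z].
In Python, from bench import observe, optics, ticket gives the robot as it stands.
- The arm moves only by the tool move_arm, never from a script. Its argument "commands" is a list of rows, each an object of numbers: "fingers": the closure in counts, from 0 (fully open) to 255 (shut); "tx", "ty", "tz": the shift along the tool's x, y, z in units of 25 mm (1.0 is 25 mm); "turn": the turn about the tool's z in units of 5 degrees (1.0 is 5 degrees). In form: [{"fingers": .., "tx": .., "ty": .., "tz": .., "turn": ..}, ...]. A call has 1 to 20 rows; each row is the pose to reach, as a shift and turn from the pose measured when the call began, along the tool's axes at that moment; what a row does not reach only later rows make up. A row lasts 1/10 s, in which the tool goes at most 50 mm and 8.59 degrees, less where a joint would pass 70% of its speed; a pose out of reach is approached as far as the arm can. A call with a gripper value outside its range is refused whole. The fingers move at their own pace and stop on an object; "newtons" is the grip in N (left out, the last holds). Time passes only in rows, so rows that repeat a pose let the fingers close. It gives the time, the measured TCP pose, the force and the opening at its end, in the units of the state.
- observe(): the state, without advancing time (a new reading comes with each control period).
- optics.grab_frame(name): name is "scene" or "top"; returns a dict with "image" (400x640x3 uint8, blue, green, red), "z_map" (400x640 float32, m along the optical axis (not along the pixel's ray), 0 where there is no reading), "mtx" (3x3 intrinsics, pixels), "world_from_camera" (4x4, takes a point from camera to world coordinates). Camera axes: x right, y up, looking along -z (the intrinsics and any distortion apply to the point x, -y, -z); pixel columns grow to the right and rows downward; lengths in m; the calibration is good to about 2 mm. A picture is of the moment at which its call begins.
- ticket.sign_off(): hands the job in, once; it reports no verdict.
The state is a dict: "t": time; "q": joint angles; "dq": joint speeds; "joint_torque": joint torques, N m; "position": TCP position; "ee_rot": TCP orientation; "force": force on the tool from outside, world axes, zero at the start; "ft_torque": the same for the moment, N m; "grip_width": finger opening in m.
Only numpy, scipy, OpenCV 4.12 (cv2) and the standard library are available. Lean on these libraries where they do the work, as an engineer would, in place of code of your own. Each camera call takes 0.05 s, during which the arm holds its last target. There are 200 camera calls.

### The job

Pick up the flat carrier tray with the salvaged circuit board by its upright grip bar, set it flat on the test station's deck and slide it in under the lips of both guides until it is fully home against the end stop, then let go. Either end of the tray may go in first. Leave the other things on the bench where they are.

Things in the scene. Friction and masses are not known exactly. Their poses are not given: they have to be found in the camera images.
- carrier: Loose flat aluminium tray, 150 (its x) x 110 (its y) x 6 mm, about 0.35 kg, carrying a green circuit board 130 x 80 mm with parts up to 22 mm above the underside; a black grip bar stands across its middle. Origin: centre of the underside, z up. It lies on the bench on one side of the robot's centre line. Its two ends are alike.
- grip (a point): Centre of the carrier's grip bar, 47 mm above the middle of the tray's underside. The bar is 12 mm thick along the tray's x, 70 mm long along its y and 18 mm high (38 to 56 mm above the underside), on two posts, open below. Axes as the carrier's.
- station: Test station fixed to the bench on the other side of the centre line: grey deck 12 mm thick, two parallel aluminium C-shaped guides, black end stop. Origin on the bench; x is the direction in which the tray slides in, roughly away from the robot. The deck covers x -150 to +130, y -90 to +90 mm; its near 100 mm are a bare apron to set the tray on.
- mouth (a point): On the deck's top (12 mm above the bench), channel centre line, where the lips begin (station x = -20 mm); axes as the station's. Channel 114 mm wide between walls; lips reach 10 mm inwards from each wall, underside 9 mm and top 14 mm above the deck, open between them so that the grip bar passes. Flared guides 14 mm high before it widen to about 122 mm over 28 mm.
- home (a point): On the deck's top, channel centre line, 45 mm beyond the mouth and 75 mm before the end stop's face (the stop is 26 mm high above the deck): the centre of the tray's underside lies here when fully home; axes as the station's. 30 mm of the tray then still stick out of the mouth.
- fan: Bystander: loose square black cooling fan, 80 x 80 x 25 mm, near the centre line. Origin: centre of its underside.
- screwdriver: Bystander: loose screwdriver, about 200 mm long, lying near the centre line along its x, up to about 30 mm high. Origin: underside, near its middle.
- heatsink: Bystander: loose finned aluminium heat sink, 70 x 60 x 34 mm, on the left. Origin: centre of its underside.
- drive: Bystander: loose hard drive, 147 x 102 x 26 mm, on the right. Origin: centre of its underside.

How it is judged:
At the end, for the whole second after the job is handed in: The tray lies flat on the deck, right way up, under both lips, at rest, with its centre within 6 mm along and 5 mm across the channel and 3 mm in height of the home point, and square to the channel within 0.06 rad; the fan, screwdriver, heat sink and drive have not been moved by more than 30 mm (x of carrier in the frame of home between -0.006 and 0.006 m and y of carrier in the frame of home between -0.005 and 0.005 m and z of carrier in the frame of home between -0.003 and 0.003 m and angle between the x axis of carrier and the x axis of home, either way round below 0.06 rad and angle between carrier's own z axis and vertical below 0.05 rad and linear speed of carrier below 0.01 m/s); the robot touches nothing.
It fails at once if a bystander (fan, screwdriver, heat sink or drive) is moved by more than 30 mm (distance of any of fan, screwdriver, heatsink, drive from where it was at the start of the episode above 0.03 m).
It also fails if it takes over 56 s, if anything falls off the work surface, if the arm or the gripper's body presses on something with over 40 N, if the wrist force passes 120 N, or if a joint passes its speed limit or range.

## Working session

There is one attempt and no reset: what is moved stays moved. The work goes in short steps, Python scripts to look and compute and a tool call to move; the robot and the scene stay as the last step left them, time stands still between calls to the robot, and variables do not carry over. Pictures are saved under pics/ and viewed, on a budget of 10 in all, crops included, one or two more only if the job needs it, and the job is handed in when it is done.

Besides the shell and the picture viewer there is one more tool, called after ">>>" as name(argument=value, ...) on one line, values as JSON. move_arm: Moves the arm, as the interface text tells. Its arguments: {"type":"object","properties":{"commands":{"type":"array","items":{"type":"object","properties":{"fingers":{"type":"number"},"tx":{"type":"number"},"ty":{"type":"number"},"tz":{"type":"number"},"turn":{"type":"number"}}}},"newtons":{"type":"number"}},"required":["commands"]}

```bash
mkdir -p pics; ls; cat > h.py <<'E'
import numpy as np, cv2
from bench import observe, optics, ticket
def grab(n,fn=None):
    f=optics.grab_frame(n)
    if fn: cv2.imwrite(fn,f["image"])
    np.savez('/tmp/'+n+'.npz',**f); return f
def cloud(f):
    z=f["z_map"]; K=f["mtx"]; v,u=np.indices(z.shape)
    p=np.stack([(u-K[0,2])/K[0,0]*z,-(v-K[1,2])/K[1,1]*z,-z,np.ones_like(z)],-1)
    return (p@f["world_from_camera"].T)[...,:3]
E
python3 - <<'E'
from h import *
s=observe();print(s)
for n in("top","scene"):
    f=grab(n,f"pics/{n}0.png");print(n,f["mtx"],f["world_from_camera"],[k for k in f], (f["z_map"]>0).mean())
E
```

```text
pics
{'t': 0.0, 'q': array([ 1.07480924,  0.33390134,  0.03987976,  1.4662524 , -0.01338296,
        1.34329529, -0.05851145]), 'dq': array([-0.00080094, -0.00120709,  0.00075994,  0.00054137,  0.00038854,
        0.00050566, -0.00090051]), 'joint_torque': array([-3.59048072e-04, -6.56373668e+01,  1.33500986e+00, -4.03803134e+01,
       -5.97090391e-02,  4.51137568e-02,  1.95569392e-04]), 'position': array([ 0.2509978 , -0.59911832,  0.24067476]), 'ee_rot': array([-3.86484862e-04,  8.32594834e-01, -5.53881946e-01, -6.95080791e-04]), 'force': array([-1.01003174,  0.07297545,  0.21678974]), 'ft_torque': array([ 0.07679464, -0.0152255 , -0.01156523]), 'grip_width': 0.08714951407261179}
top [[510.76379891   0.         324.91938431]
 [  0.         510.76379891 207.04396437]
 [  0.           0.           1.        ]] [[ 0.02694291  0.98785899 -0.15299899  0.36302685]
 [-0.99942201  0.02979367  0.01637009  0.00586893]
 [ 0.02072974  0.15246951  0.98809075  1.49755492]
 [ 0.          0.          0.          1.        ]] ['image', 'z_map', 'mtx', 'world_from_camera'] 0.99610546875
scene [[398.78220566   0.         321.88740118]
 [  0.         398.78220566 197.20098934]
 [  0.           0.           1.        ]] [[-0.85053109 -0.35983285  0.38355858  1.11221863]
 [ 0.52586683 -0.57103612  0.63038229  0.84438608]
 [-0.00780645  0.73786047  0.67490813  0.95402863]
 [ 0.          0.          0.          1.        ]] ['image', 'z_map', 'mtx', 'world_from_camera'] 0.99608984375
```

View pics/top0.png

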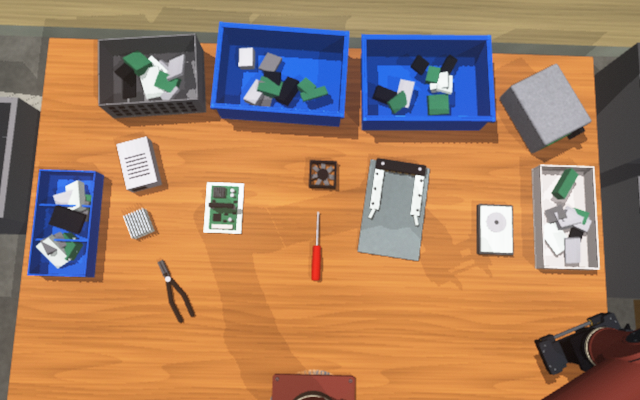

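View pics/scene0.png

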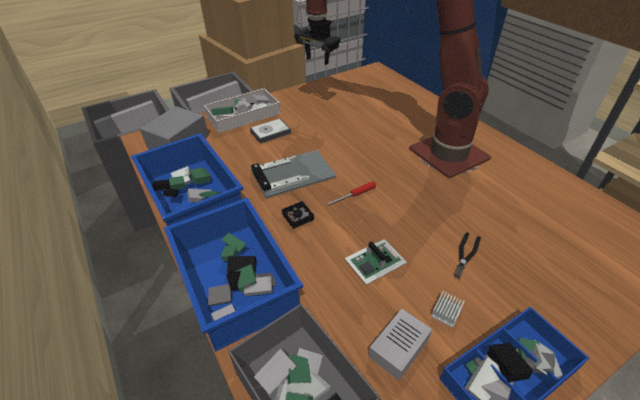

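The top view shows the carrier at about (224,208), with its grip bar running left to right in the image. The station is at about (395,210), with the stop at the top near (400,166). I'll enlarge both.

```bash
python3 - <<'E'
from h import *
f=dict(np.load('/tmp/top.npz')); P=cloud(f); im=f["image"]
a=im[175:240,195:255]; b=im[150:265,350:440]
A=cv2.resize(a,None,fx=6,fy=6,interpolation=cv2.INTER_CUBIC);B=cv2.resize(b,None,fx=4.8,fy=4.8,interpolation=cv2.INTER_CUBIC)
H=max(A.shape[0],B.shape[0]);c=np.zeros((H,A.shape[1]+B.shape[1],3),np.uint8)
c[:A.shape[0],:A.shape[1]]=A;c[:B.shape[0],A.shape[1]:]=B;cv2.imwrite('pics/c1.png',c);print(A.shape,B.shape)
def rect(m,lo,hi,name,box):
    r0,r1,c0,c1=box; q=P[r0:r1,c0:c1].reshape(-1,3); q=q[(q[:,2]>lo)&(q[:,2]<hi)]
    R=cv2.minAreaRect((q[:,:2]*1000).astype(np.float32)); print(name,len(q),R,np.median(q[:,2]))
cb=(170,245,195,255); sb=(150,270,350,440)
rect(0,.003,.06,'carrier',cb); rect(0,.048,.062,'bar',cb)
rect(0,.008,.06,'station',sb); rect(0,.03,.06,'stop',sb); rect(0,.02,.03,'guides',sb)
print('table',np.median(P[250:290,250:300,2]), P[190:200,360:362,2])
rect(0,.01,.06,'fan',(150,195,300,345));rect(0,.006,.06,'sd',(205,290,300,330))
E
```

```text
(390, 360, 3) (552, 432, 3)
carrier 2166 ((586.1561279296875, 277.70465087890625), (223.4453582763672, 175.14598083496094), 2.68282413482666) 0.007671867914923358
bar 110 ((582.6005859375, 280.9198913574219), (69.32917785644531, 12.368414878845215), 88.90312957763672) 0.05484614618745909
station 5241 ((603.1834716796875, -218.51809692382812), (265.1497497558594, 348.189453125), 87.6661148071289) 0.013575096209365034
stop 570 ((645.3135986328125, -227.27597045898438), (146.41232299804688, 175.60623168945312), 82.9280014038086) 0.03706743889954667
guides 746 ((595.6298217773438, -218.97103881835938), (161.88845825195312, 258.6808166503906), 80.20547485351562) 0.025466445550947348
table -0.00011876290662615752 [[ 0.00113705 -0.00345135]
 [ 0.00113143  0.00018519]
 [-0.00227369 -0.00303865]
 [-0.0019713  -0.00506456]
 [ 0.00080483  0.00314885]
 [ 0.00148109 -0.00250957]
 [ 0.00113583  0.00292884]
 [ 0.00354594 -0.00093275]
 [ 0.00205048  0.00453181]
 [ 0.00091753  0.00780638]]
fan 498 ((686.43359375, -16.75200653076172), (98.64606475830078, 111.29955291748047), 7.2164506912231445) 0.021349453696800746
sd 428 ((474.8656921386719, 8.076473236083984), (241.84738159179688, 85.16751098632812), 1.9663041830062866) 0.020626597332643715
```

View pics/c1.png

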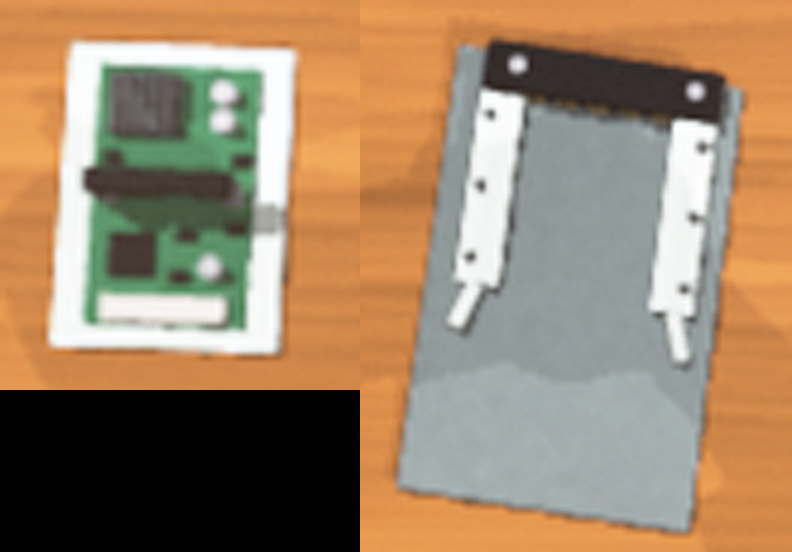

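The crop has the tray corners at (70,41), (297,50), (280,354) and (48,346). The near deck corners are (398,488) and (690,531). The inner edges of the lips run (524,95)-(500,290) and (672,122)-(652,310). I'll intersect these pixel rays with the known heights.

```bash
cat >> h.py <<'E'
def ray(f,px,z):
    K=f["mtx"];W=f["world_from_camera"];px=np.atleast_2d(px).astype(float)
    d=np.c_[(px[:,0]-K[0,2])/K[0,0],-(px[:,1]-K[1,2])/K[1,1],-np.ones(len(px))]@W[:3,:3].T
    o=W[:3,3]; return o+d*((z-o[2])/d[:,2])[:,None]
E
python3 - <<'E'
from h import *
f=dict(np.load('/tmp/top.npz'))
ca=lambda p:(np.array(p)+.5)/6-.5+[195,175]
cb=lambda p:(np.array(p)-[360,0]+.5)/4.8-.5+[350,150]
def q(n,p,z):
    w=ray(f,p,z);print(n,np.round(w[:,:2]*1000,1).tolist(),'mean',np.round(w.mean(0)[:2]*1000,1));
    d=np.diff(np.r_[w,w[:1]],axis=0);print('   len',np.round(np.linalg.norm(d,axis=1)*1000,1),'ang',np.round(np.degrees(np.arctan2(d[:,1],d[:,0])),1));return w
q('tray',ca([[70,41],[297,50],[280,354],[48,346]]),.006)
q('bar',ca([[84,169],[235,176],[235,197],[84,192]]),.056)
q('deck',cb([[460,45],[743,90],[690,531],[398,488]]),.012)
q('lipL',cb([[524,95],[500,290]]),.026);q('lipR',cb([[672,122],[652,310]]),.026)
q('outL',cb([[478,90],[456,280]]),.026);q('outR',cb([[717,125],[692,318]]),.026)
q('lipends',cb([[456,280],[500,290],[652,310],[692,318]]),.026)
q('stopfront',cb([[482,91],[718,124]]),.038);q('stopback',cb([[488,40],[724,73]]),.038)
E
```

```text
tray [[660.2, 334.9], [659.2, 222.9], [508.2, 223.5], [508.8, 336.1]] mean [584.1 279.3]
   len [112.  151.  112.6 151.4] ang [-90.5 179.8  89.7  -0.5]
bar [[588.6, 313.4], [587.4, 241.9], [577.3, 241.3], [577.6, 312.7]] mean [582.7 277.3]
   len [71.5 10.1 71.4 11. ] ang [ -91.  -176.9   89.8    3.5]
deck [[742.7, -151.0], [719.5, -328.0], [444.8, -294.6], [465.8, -117.1]] mean [ 593.2 -222.7]
   len [178.5 276.8 178.8 278.9] ang [-97.4 173.1  83.3  -7. ]
lipL [[708.7, -189.4], [586.8, -175.9]] mean [ 647.8 -182.7]
   len [122.6 122.6] ang [173.7  -6.3]
lipR [[694.6, -280.9], [577.3, -268.7]] mean [ 636.  -274.8]
   len [117.9 117.9] ang [174.1  -5.9]
outL [[711.0, -161.0], [592.2, -149.0]] mean [ 651.6 -155. ]
   len [119.4 119.4] ang [174.2  -5.8]
outR [[693.6, -308.7], [573.1, -293.1]] mean [ 633.4 -300.9]
   len [121.5 121.5] ang [172.6  -7.4]
lipends [[592.2, -149.0], [586.8, -175.9], [577.3, -268.7], [573.1, -293.1]] mean [ 582.4 -221.7]
   len [ 27.4  93.3  24.8 145.3] ang [-101.2  -95.9  -99.7   82.5]
stopfront [[707.6, -162.1], [691.5, -306.8]] mean [ 699.6 -234.4]
   len [145.6 145.6] ang [-96.3  83.7]
stopback [[739.7, -165.4], [723.6, -310.6]] mean [ 731.7 -238. ]
   len [146. 146.] ang [-96.3  83.7]
```

```bash
cat >> h.py <<'E'
from scipy.spatial.transform import Rotation as Ro
def to(p,yaw=None):
    """units of (tx,ty,tz,turn) to world p with tool x at yaw degrees (mod 180)"""
    s=observe();q=s["ee_rot"];R=Ro.from_quat([q[1],q[2],q[3],q[0]]).as_matrix()
    d=R.T@(np.array(p)-s["position"])/.025
    y=np.degrees(np.arctan2(R[1,0],R[0,0])); t=0 if yaw is None else -((yaw-y+90)%180-90)/5
    print('t',round(s["t"],2),'pos',s["position"].round(4),'yaw',round(y,2),'tilt',R[:,2].round(4),'F',s["force"].round(1),'w',round(s["grip_width"],4),'q',s["q"].round(2))
    print('  -> ',d.round(3),'turn',round(t,3));return d,t
E
python3 -c "
from h import *
to([.56,-.15,.22]); to([.583,.279,.22],0)"
```

```text
t 0.1 pos [ 0.251  -0.5991  0.2408] yaw -67.27 tilt [-6.0e-04  1.3e-03 -1.0e+00] F [-0.6  0.  -0.1] w 0.0873 q [ 1.07  0.33  0.04  1.47 -0.01  1.34 -0.06]
  ->  [-11.792 -18.341   0.846] turn 0
t 0.1 pos [ 0.251  -0.5991  0.2408] yaw -67.27 tilt [-6.0e-04  1.3e-03 -1.0e+00] F [-0.6  0.  -0.1] w 0.0873 q [ 1.07  0.33  0.04  1.47 -0.01  1.34 -0.06]
  ->  [-27.263 -25.822   0.868] turn -13.453
```

>>> move_arm(commands=[{"tx": -11.8, "ty": -18.3, "tz": 0.85, "turn": -8}, {"tx": -11.8, "ty": -18.3, "tz": 0.85, "turn": -8}, {"tx": -11.8, "ty": -18.3, "tz": 0.85, "turn": -8}, {"tx": -11.8, "ty": -18.3, "tz": 0.85, "turn": -8}, {"tx": -11.8, "ty": -18.3, "tz": 0.85, "turn": -8}, {"tx": -11.8, "ty": -18.3, "tz": 0.85, "turn": -8}, {"tx": -11.8, "ty": -18.3, "tz": 0.85, "turn": -8}, {"tx": -11.8, "ty": -18.3, "tz": 0.85, "turn": -8}, {"tx": -11.8, "ty": -18.3, "tz": 0.85, "turn": -8}, {"tx": -11.8, "ty": -18.3, "tz": 0.85, "turn": -8}, {"tx": -27.26, "ty": -25.8, "tz": 0.87, "turn": -13.45}, {"tx": -27.26, "ty": -25.8, "tz": 0.87, "turn": -13.45}, {"tx": -27.26, "ty": -25.8, "tz": 0.87, "turn": -13.45}, {"tx": -27.26, "ty": -25.8, "tz": 0.87, "turn": -13.45}, {"tx": -27.26, "ty": -25.8, "tz": 0.87, "turn": -13.45}, {"tx": -27.26, "ty": -25.8, "tz": 0.87, "turn": -13.45}, {"tx": -27.26, "ty": -25.8, "tz": 0.87, "turn": -13.45}, {"tx": -27.26, "ty": -25.8, "tz": 0.87, "turn": -13.45}, {"tx": -27.26, "ty": -25.8, "tz": 0.87, "turn": -13.45}, {"tx": -27.26, "ty": -25.8, "tz": 0.87, "turn": -13.45}])

```text
invalid input at $.commands[0]: expected keys fingers, tx, ty, tz, turn
```

```bash
python3 -c "
from h import *
to([.583,.279,.10],-.2);to([.583,.279,.048],-.2)"
```

```text
t 0.1 pos [ 0.251  -0.5991  0.2408] yaw -67.27 tilt [-6.0e-04  1.3e-03 -1.0e+00] F [-0.6  0.  -0.1] w 0.0873 q [ 1.07  0.33  0.04  1.47 -0.01  1.34 -0.06]
  ->  [-27.257 -25.822   5.668] turn -13.413
t 0.1 pos [ 0.251  -0.5991  0.2408] yaw -67.27 tilt [-6.0e-04  1.3e-03 -1.0e+00] F [-0.6  0.  -0.1] w 0.0873 q [ 1.07  0.33  0.04  1.47 -0.01  1.34 -0.06]
  ->  [-27.254 -25.822   7.748] turn -13.413
```

>>> move_arm(commands=[{"fingers": 0, "tx": -11.8, "ty": -18.3, "tz": 0.85, "turn": -8}, {"fingers": 0, "tx": -11.8, "ty": -18.3, "tz": 0.85, "turn": -8}, {"fingers": 0, "tx": -11.8, "ty": -18.3, "tz": 0.85, "turn": -8}, {"fingers": 0, "tx": -11.8, "ty": -18.3, "tz": 0.85, "turn": -8}, {"fingers": 0, "tx": -11.8, "ty": -18.3, "tz": 0.85, "turn": -8}, {"fingers": 0, "tx": -11.8, "ty": -18.3, "tz": 0.85, "turn": -8}, {"fingers": 0, "tx": -11.8, "ty": -18.3, "tz": 0.85, "turn": -8}, {"fingers": 0, "tx": -11.8, "ty": -18.3, "tz": 0.85, "turn": -8}, {"fingers": 0, "tx": -11.8, "ty": -18.3, "tz": 0.85, "turn": -8}, {"fingers": 0, "tx": -11.8, "ty": -18.3, "tz": 0.85, "turn": -8}, {"fingers": 0, "tx": -27.26, "ty": -25.8, "tz": 0.87, "turn": -13.45}, {"fingers": 0, "tx": -27.26, "ty": -25.8, "tz": 0.87, "turn": -13.45}, {"fingers": 0, "tx": -27.26, "ty": -25.8, "tz": 0.87, "turn": -13.45}, {"fingers": 0, "tx": -27.26, "ty": -25.8, "tz": 0.87, "turn": -13.45}, {"fingers": 0, "tx": -27.26, "ty": -25.8, "tz": 0.87, "turn": -13.45}, {"fingers": 0, "tx": -27.26, "ty": -25.8, "tz": 0.87, "turn": -13.45}, {"fingers": 0, "tx": -27.26, "ty": -25.8, "tz": 0.87, "turn": -13.45}, {"fingers": 0, "tx": -27.26, "ty": -25.8, "tz": 0.87, "turn": -13.45}, {"fingers": 0, "tx": -27.26, "ty": -25.8, "tz": 0.87, "turn": -13.45}, {"fingers": 0, "tx": -27.26, "ty": -25.8, "tz": 0.87, "turn": -13.45}])

```text
t: 2.1
position: [0.5807, 0.2847, 0.2194]
ee_rot: [-0.002, 1.0, 0.003, -0.001]
force: [0.3, -0.4, -0.3]
grip_width: 0.0869
```

```bash
python3 -c "
from h import *
to([.583,.279,.10],-.2);to([.583,.279,.048],-.2)"
```

```text
t 2.1 pos [0.5807 0.2847 0.2194] yaw 0.31 tilt [-0.0023  0.004  -1.    ] F [ 0.3 -0.4 -0.3] w 0.0869 q [-0.03  0.42 -0.66  1.47  0.25  1.34 -0.7 ]
  ->  [0.101 0.249 4.774] turn 0.103
t 2.1 pos [0.5807 0.2847 0.2194] yaw 0.31 tilt [-0.0023  0.004  -1.    ] F [ 0.3 -0.4 -0.3] w 0.0869 q [-0.03  0.42 -0.66  1.47  0.25  1.34 -0.7 ]
  ->  [0.106 0.257 6.853] turn 0.103
```

>>> move_arm(commands=[{"fingers": 0, "tx": 0.1, "ty": 0.25, "tz": 1.5, "turn": 0.1}, {"fingers": 0, "tx": 0.1, "ty": 0.25, "tz": 3, "turn": 0.1}, {"fingers": 0, "tx": 0.1, "ty": 0.25, "tz": 4.5, "turn": 0.1}, {"fingers": 0, "tx": 0.1, "ty": 0.25, "tz": 5, "turn": 0.1}, {"fingers": 0, "tx": 0.1, "ty": 0.25, "tz": 5, "turn": 0.1}, {"fingers": 0, "tx": 0.1, "ty": 0.25, "tz": 5, "turn": 0.1}])

```text
t: 2.7
position: [0.5836, 0.2795, 0.0959]
ee_rot: [-0.002, 1.0, -0.002, -0.0]
force: [0.4, 0.1, 0.5]
grip_width: 0.0871
```

```bash
python3 -c "
from h import *
to([.583,.279,.048],-.2)
f=grab('scene'); i=f['image'][190:300,320:430]; cv2.imwrite('pics/s1.png',cv2.resize(i,None,fx=5,fy=5,interpolation=cv2.INTER_CUBIC))
"
```

```text
t 2.7 pos [0.5836 0.2795 0.0959] yaw -0.19 tilt [-0.001   0.0049 -1.    ] F [0.4 0.1 0.5] w 0.0871 q [-0.04  0.51 -0.62  1.61  0.32  1.12 -0.75]
  ->  [-0.024  0.029  1.917] turn 0.002
```

View pics/s1.png

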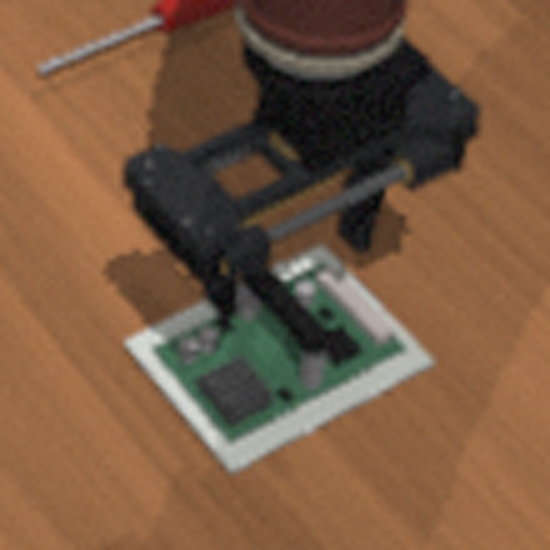

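The crop shows the open fingers on either side of the bar, around (225,300) and (355,235). I'll descend and grip.

>>> move_arm(commands=[{"fingers": 0, "tx": 0, "ty": 0.03, "tz": 0.8, "turn": 0}, {"fingers": 0, "tx": 0, "ty": 0.03, "tz": 1.5, "turn": 0}, {"fingers": 0, "tx": 0, "ty": 0.03, "tz": 1.9, "turn": 0}, {"fingers": 0, "tx": 0, "ty": 0.03, "tz": 1.9, "turn": 0}, {"fingers": 255, "tx": 0, "ty": 0.03, "tz": 1.9, "turn": 0}, {"fingers": 255, "tx": 0, "ty": 0.03, "tz": 1.9, "turn": 0}, {"fingers": 255, "tx": 0, "ty": 0.03, "tz": 1.9, "turn": 0}, {"fingers": 255, "tx": 0, "ty": 0.03, "tz": 1.9, "turn": 0}, {"fingers": 255, "tx": 0, "ty": 0.03, "tz": 1.9, "turn": 0}, {"fingers": 255, "tx": 0, "ty": 0.03, "tz": 1.9, "turn": 0}, {"fingers": 255, "tx": 0, "ty": 0.03, "tz": 1.9, "turn": 0}, {"fingers": 255, "tx": 0, "ty": 0.03, "tz": 1.9, "turn": 0}, {"fingers": 255, "tx": 0, "ty": 0.03, "tz": 1.9, "turn": 0}, {"fingers": 255, "tx": 0, "ty": 0.03, "tz": 1.9, "turn": 0}], newtons=45)

```text
t: 4.15
position: [0.584, 0.2792, 0.049]
ee_rot: [-0.003, 1.0, -0.002, 0.0]
force: [-1.0, -0.3, 0.4]
grip_width: 0.015
```

```bash
python3 -c "
from h import *
to([.583,.279,.15]);to([.478,-.208,.15],-6.6)
"
```

```text
t 4.15 pos [0.584  0.2792 0.049 ] yaw -0.19 tilt [ 2.0e-04  5.3e-03 -1.0e+00] F [-1.  -0.3  0.4] w 0.015 q [-0.06  0.56 -0.6   1.64  0.35  1.04 -0.77]
  ->  [-0.04  -0.014 -4.039] turn 0
t 4.15 pos [0.584  0.2792 0.049 ] yaw -0.19 tilt [ 2.0e-04  5.3e-03 -1.0e+00] F [-1.  -0.3  0.4] w 0.015 q [-0.06  0.56 -0.6   1.64  0.35  1.04 -0.77]
  ->  [-4.175 19.48  -4.142] turn 1.282
```

>>> move_arm(commands=[{"fingers": 255, "tx": 0, "ty": 0, "tz": 0, "turn": 0}, {"fingers": 255, "tx": 0, "ty": 0, "tz": 0, "turn": 0}, {"fingers": 255, "tx": 0, "ty": 0, "tz": 0, "turn": 0}, {"fingers": 255, "tx": 0, "ty": 0, "tz": 0, "turn": 0}, {"fingers": 255, "tx": 0, "ty": 0, "tz": 0, "turn": 0}])

```text
t: 4.65
position: [0.5839, 0.2792, 0.049]
ee_rot: [-0.003, 1.0, -0.002, -0.0]
force: [-2.1, -0.3, 1.6]
grip_width: 0.0112
```

>>> move_arm(commands=[{"fingers": 255, "tx": 0, "ty": 0, "tz": -0.4, "turn": 0}, {"fingers": 255, "tx": 0, "ty": 0, "tz": -1.2, "turn": 0}, {"fingers": 255, "tx": 0, "ty": 0, "tz": -2, "turn": 0}, {"fingers": 255, "tx": 0, "ty": 0, "tz": -2.8, "turn": 0}, {"fingers": 255, "tx": 0, "ty": 0, "tz": -3.5, "turn": 0}, {"fingers": 255, "tx": 0, "ty": 0, "tz": -4, "turn": 0}, {"fingers": 255, "tx": 0, "ty": 0, "tz": -4, "turn": 0}, {"fingers": 255, "tx": 0, "ty": 0, "tz": -4, "turn": 0}])

```text
t: 5.45
position: [0.5837, 0.2785, 0.1485]
ee_rot: [-0.002, 1.0, -0.002, -0.0]
force: [-0.7, 0.3, -4.1]
grip_width: 0.0117
```

```bash
python3 -c "
from h import *
to([.478,-.208,.15],-6.6)
"
```

```text
t 5.45 pos [0.5837 0.2785 0.1485] yaw -0.19 tilt [-4.0e-04  4.9e-03 -1.0e+00] F [-0.7  0.3 -4.1] w 0.0117 q [-0.03  0.46 -0.64  1.56  0.28  1.21 -0.72]
  ->  [-4.163 19.472 -0.151] turn 1.281
```

>>> move_arm(commands=[{"fingers": 255, "tx": -0.1, "ty": 0.4, "tz": 0, "turn": 0.05}, {"fingers": 255, "tx": -0.3, "ty": 1.2, "tz": 0, "turn": 0.1}, {"fingers": 255, "tx": -0.5, "ty": 2.4, "tz": 0, "turn": 0.2}, {"fingers": 255, "tx": -0.8, "ty": 3.7, "tz": 0, "turn": 0.3}, {"fingers": 255, "tx": -1.1, "ty": 5, "tz": 0, "turn": 0.4}, {"fingers": 255, "tx": -1.4, "ty": 6.3, "tz": 0, "turn": 0.5}, {"fingers": 255, "tx": -1.7, "ty": 7.6, "tz": 0, "turn": 0.6}, {"fingers": 255, "tx": -2, "ty": 8.9, "tz": 0, "turn": 0.7}, {"fingers": 255, "tx": -2.3, "ty": 10.2, "tz": 0, "turn": 0.8}, {"fingers": 255, "tx": -2.6, "ty": 11.5, "tz": 0, "turn": 0.9}, {"fingers": 255, "tx": -2.9, "ty": 12.8, "tz": 0, "turn": 1}, {"fingers": 255, "tx": -3.2, "ty": 14.1, "tz": 0, "turn": 1.1}, {"fingers": 255, "tx": -3.4, "ty": 15.4, "tz": 0, "turn": 1.2}, {"fingers": 255, "tx": -3.6, "ty": 16.6, "tz": 0, "turn": 1.28}, {"fingers": 255, "tx": -3.8, "ty": 17.7, "tz": 0, "turn": 1.28}, {"fingers": 255, "tx": -4, "ty": 18.6, "tz": 0, "turn": 1.28}, {"fingers": 255, "tx": -4.16, "ty": 19.2, "tz": 0, "turn": 1.28}, {"fingers": 255, "tx": -4.16, "ty": 19.47, "tz": 0, "turn": 1.28}, {"fingers": 255, "tx": -4.16, "ty": 19.47, "tz": 0, "turn": 1.28}, {"fingers": 255, "tx": -4.16, "ty": 19.47, "tz": 0, "turn": 1.28}])

```text
t: 7.45
position: [0.4781, -0.2069, 0.1459]
ee_rot: [-0.003, 0.998, -0.057, -0.001]
force: [0.3, 0.4, -3.6]
grip_width: 0.0116
```

```bash
python3 -c "
from h import *
to([.479,-.2095,.07],-6.6);to([.479,-.2095,.061],-6.6)
f=grab('top'); i=f['image'][150:300,340:450]; cv2.imwrite('pics/t2.png',cv2.resize(i,None,fx=4,fy=4,interpolation=cv2.INTER_CUBIC))
f=grab('scene'); i=f['image'][120:230,220:370]; cv2.imwrite('pics/s2.png',cv2.resize(i,None,fx=5,fy=5,interpolation=cv2.INTER_CUBIC))
"
```

```text
t 7.45 pos [ 0.4781 -0.2069  0.1459] yaw -6.55 tilt [-8.0e-04  5.6e-03 -1.0e+00] F [ 0.3  0.4 -3.6] w 0.0116 q [ 0.7   0.18 -0.41  1.88  0.07  1.11  0.15]
  ->  [0.053 0.114 3.035] turn 0.01
t 7.45 pos [ 0.4781 -0.2069  0.1459] yaw -6.55 tilt [-8.0e-04  5.6e-03 -1.0e+00] F [ 0.3  0.4 -3.6] w 0.0116 q [ 0.7   0.18 -0.41  1.88  0.07  1.11  0.15]
  ->  [0.054 0.116 3.395] turn 0.01
```

View pics/s2.png

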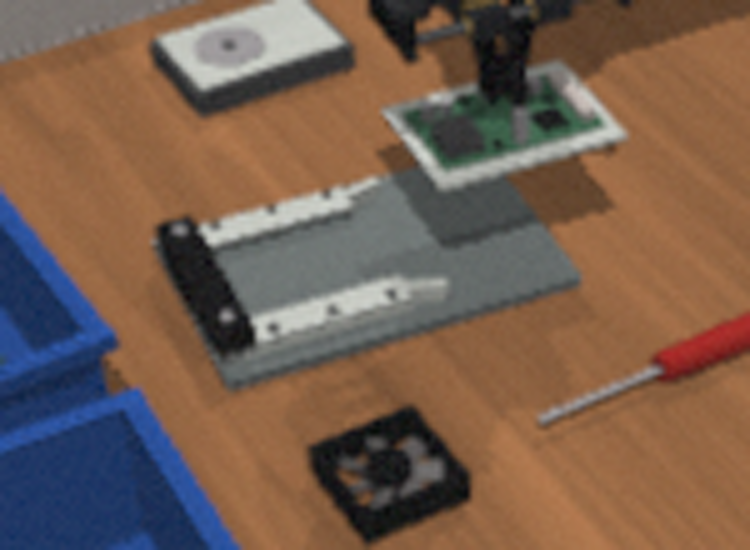

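The scene crop shows the tray level above the apron and clear of the flares. I'll lower it to just above the deck.

>>> move_arm(commands=[{"fingers": 255, "tx": 0.05, "ty": 0.11, "tz": 0.8, "turn": 0.01}, {"fingers": 255, "tx": 0.05, "ty": 0.11, "tz": 1.7, "turn": 0.01}, {"fingers": 255, "tx": 0.05, "ty": 0.11, "tz": 2.5, "turn": 0.01}, {"fingers": 255, "tx": 0.05, "ty": 0.11, "tz": 3.1, "turn": 0.01}, {"fingers": 255, "tx": 0.05, "ty": 0.11, "tz": 3.2, "turn": 0.01}, {"fingers": 255, "tx": 0.05, "ty": 0.11, "tz": 3.2, "turn": 0.01}, {"fingers": 255, "tx": 0.05, "ty": 0.11, "tz": 3.2, "turn": 0.01}])

```text
t: 8.25
position: [0.48, -0.2093, 0.067]
ee_rot: [-0.002, 0.998, -0.057, 0.0]
force: [-0.7, -1.0, -3.7]
grip_width: 0.0116
```

```bash
python3 -c "
from h import *
to([.479,-.2095,.061],-6.6)
f=grab('top'); i=f['image'][150:290,345:445]; a=cv2.resize(i,None,fx=4,fy=4,interpolation=cv2.INTER_CUBIC)
f=grab('scene'); i=f['image'][130:210,245:345]; b=cv2.resize(i,None,fx=4,fy=4,interpolation=cv2.INTER_CUBIC)
c=np.zeros((560,800,3),np.uint8);c[:560,:400]=a;c[:320,400:]=b;cv2.imwrite('pics/t3.png',c)
"
```

```text
t 8.25 pos [ 0.48   -0.2093  0.067 ] yaw -6.54 tilt [ 9.0e-04  4.7e-03 -1.0e+00] F [-0.7 -1.  -3.7] w 0.0116 q [ 0.68  0.27 -0.39  1.94  0.12  0.95  0.11]
  ->  [-0.037  0.015  0.242] turn 0.013
```

View pics/t3.png

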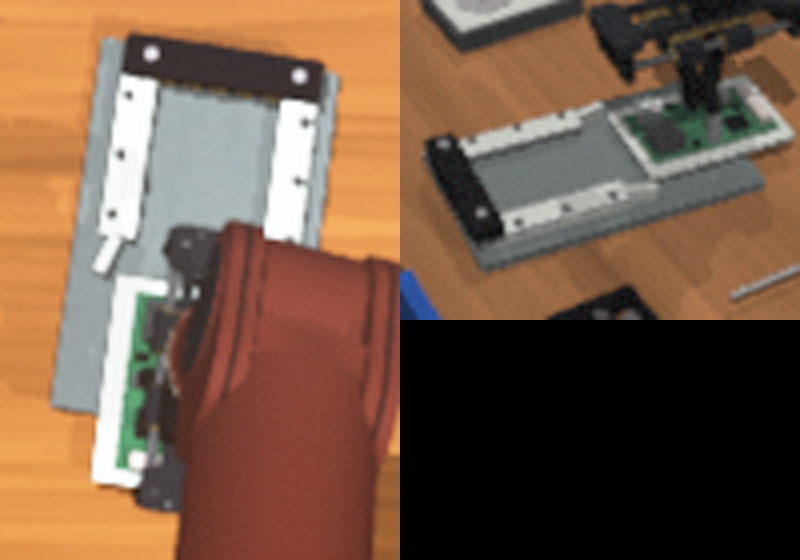

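The tray's left edge shows in the top crop from (117,277) to (93,484). The left lip's inner edge is at about (158,80)-(140,237), and the left edge of the deck runs (103,38)-(51,407). I'll compare these in the station frame.

```bash
python3 - <<'E'
from h import *
f=dict(np.load('/tmp/top.npz'))
c=lambda p:(np.array(p)+.5)/4-.5+[345,150]
a=np.radians(-6.6);e=np.array([np.cos(a),np.sin(a)]);n=np.array([-e[1],e[0]]);o=np.array([.6031,-.2239])
def q(nm,p,z):
    w=ray(f,c(p),z)[:,:2]; d=w[0]-w[-1]; print(nm,'x',((w-o)@e*1000).round(1),'y',((w-o)@n*1000).round(1),'ang',np.degrees(np.arctan2(d[1],d[0])).round(2))
q('tray edge',[[117,277],[93,484]],.024)
q('lipL inner',[[158,80],[140,237]],.026); q('lipL outer',[[121,75],[102,232]],.026)
q('lipR inner',[[279,100],[265,240]],.026); q('lipR outer',[[322,105],[307,240]],.026)
q('deck L',[[103,38],[51,407]],.012);q('deck R',[[340,75],[320,240]],.012)
q('stop front',[[326,101],[122,75]],.038)
# subpixel deck & tray edges via gradient, row-wise
g=cv2.cvtColor(f["image"],cv2.COLOR_BGR2GRAY).astype(float)
def edge(u0,v0,u1,v1,z,nm,z0=6):
    pts=[]
    for v in np.arange(v0,v1+1):
        uc=u0+(u1-u0)*(v-v0)/(v1-v0); us=np.arange(int(round(uc))-3,int(round(uc))+4)
        d=np.abs(np.gradient(g[v])[us]); d[d<.5*d.max()]=0; pts.append([(us*d).sum()/d.sum(),v])
    w=ray(f,pts,z)[:,:2]; x=(w-o)@e; y=(w-o)@n; p=np.polyfit(x,y,1); r=y-np.polyval(p,x); k=abs(r)<.002
    p=np.polyfit(x[k],y[k],1); print(nm,'y at mid',(np.polyval(p,x.mean())*1000).round(2),'slope deg',np.degrees(p[0]).round(2),'rms',(r.std()*1000).round(2),k.sum())
T=lambda x,y:c([x,y])
def E(p,q_,z,nm):
    a,b=c(p),c(q_); edge(a[0],int(round(a[1]))+2,b[0],int(round(b[1]))-2,z,nm)
E([117,277],[93,484],.024,'tray'); E([103,38],[51,407],.012,'deckL')
E([158,80],[140,237],.026,'lipLin');E([121,75],[102,232],.026,'lipLout');E([279,100],[265,240],.026,'lipRin')
E([322,105],[307,240],.026,'lipRout')
E
python3 - <<'E'
E
```

```text
tray edge x [ -49.3 -200.3] y [56.4 54.5] ang -5.85
lipL inner x [100.4 -17.9] y [45.3 43.7] ang -5.86
lipL outer x [100.2 -18.3] y [72.8 71.7] ang -6.05
lipR inner x [98.5 -6.9] y [-45.3 -47.2] ang -5.58
lipR outer x [99.4 -2.4] y [-77.3 -77.7] ang -6.38
deck L x [ 129.8 -149. ] y [88.6 90.7] ang -7.04
deck R x [127.7   1.5] y [-90.8 -89.9] ang -7.0
stop front x [99.9 97.3] y [-77.6  73.2] ang -95.62
tray y at mid 57.2 slope deg 0.04 rms 0.68 49
deckL y at mid 90.68 slope deg -0.45 rms 1.81 71
lipLin y at mid 47.1 slope deg -0.69 rms 0.42 36
lipLout y at mid 73.63 slope deg -0.2 rms 1.75 31
lipRin y at mid -45.87 slope deg -0.68 rms 0.62 32
lipRout y at mid -73.65 slope deg -1.68 rms 2.05 20
```

>>> move_arm(commands=[{"fingers": 255, "tx": -0.04, "ty": 0.05, "tz": 0.08, "turn": 0.03}, {"fingers": 255, "tx": -0.04, "ty": 0.05, "tz": 0.16, "turn": 0.03}, {"fingers": 255, "tx": -0.04, "ty": 0.05, "tz": 0.22, "turn": 0.03}, {"fingers": 255, "tx": -0.04, "ty": 0.05, "tz": 0.25, "turn": 0.03}, {"fingers": 255, "tx": -0.04, "ty": 0.05, "tz": 0.25, "turn": 0.03}, {"fingers": 255, "tx": -0.04, "ty": 0.05, "tz": 0.25, "turn": 0.03}], newtons=25)

```text
t: 8.95
position: [0.4787, -0.2105, 0.0609]
ee_rot: [-0.002, 0.998, -0.058, 0.0]
force: [-0.9, 0.9, -1.5]
grip_width: 0.0121
```

```bash
cat > st.py <<'E'
from h import *
a=np.radians(-6.7);e=np.array([np.cos(a),np.sin(a)]);n=np.array([-e[1],e[0]]);o=np.array([.6031,-.2239])
def go(x,y,z): 
    p=o+x*e+y*n; to([*p,z],-6.7)
s=observe();d=s["position"][:2]-o;print('station',(d@e*1e3).round(2),(d@n*1e3).round(2),'M',s["ft_torque"].round(2))
E
python3 -c "
from st import *
go(-.06,0,.061);go(.025,0,.061)"
```

```text
station -125.07 -1.23 M [0.   0.28 0.03]
t 8.95 pos [ 0.4787 -0.2105  0.0609] yaw -6.7 tilt [ 9.0e-04  4.5e-03 -1.0e+00] F [-0.9  0.9 -1.5] w 0.0121 q [ 0.68  0.28 -0.39  1.95  0.13  0.93  0.11]
  ->  [ 2.603e+00 -4.900e-02 -2.000e-03] turn 0.0
t 8.95 pos [ 0.4787 -0.2105  0.0609] yaw -6.7 tilt [ 9.0e-04  4.5e-03 -1.0e+00] F [-0.9  0.9 -1.5] w 0.0121 q [ 0.68  0.28 -0.39  1.95  0.13  0.93  0.11]
  ->  [ 6.003e+00 -4.900e-02 -1.000e-03] turn 0.0
```

It's on the deck, since the load on the wrist has dropped from about 4 N to 1.5 N. Now the first part of the slide.

>>> move_arm(commands=[{"fingers": 255, "tx": 0.3, "ty": 0, "tz": 0, "turn": 0}, {"fingers": 255, "tx": 0.6, "ty": 0, "tz": 0, "turn": 0}, {"fingers": 255, "tx": 0.9, "ty": 0, "tz": 0, "turn": 0}, {"fingers": 255, "tx": 1.2, "ty": 0, "tz": 0, "turn": 0}, {"fingers": 255, "tx": 1.5, "ty": 0, "tz": 0, "turn": 0}, {"fingers": 255, "tx": 1.8, "ty": 0, "tz": 0, "turn": 0}, {"fingers": 255, "tx": 2.0, "ty": 0, "tz": 0, "turn": 0}, {"fingers": 255, "tx": 2.0, "ty": 0, "tz": 0, "turn": 0}])

```text
t: 9.75
position: [0.5295, -0.2163, 0.0609]
ee_rot: [-0.002, 0.998, -0.058, 0.001]
force: [1.0, -0.9, -1.8]
grip_width: 0.0118
```

```bash
python3 -c "
from st import *
go(.025,-.0012,.061)
f=grab('scene'); i=f['image'][130:210,240:350]; cv2.imwrite('pics/s4.png',cv2.resize(i,None,fx=7,fy=7,interpolation=cv2.INTER_CUBIC))"
```

```text
station -73.95 -1.04 M [-0.07 -0.3  -0.01]
t 9.75 pos [ 0.5295 -0.2163  0.0609] yaw -6.68 tilt [ 0.0021  0.0046 -1.    ] F [ 1.  -0.9 -1.8] w 0.0118 q [ 0.64  0.37 -0.38  1.83  0.16  0.97  0.07]
  ->  [3.958 0.008 0.004] turn 0.004
```

View pics/s4.png

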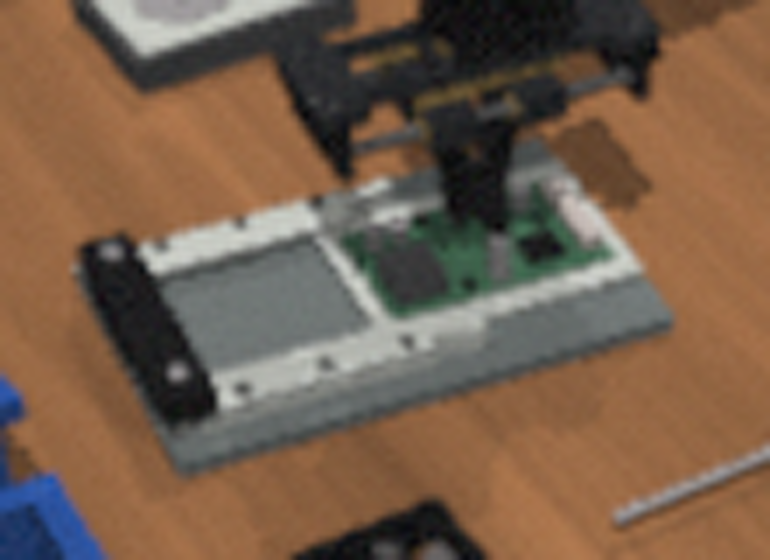

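The front edge, from (325,240) to (378,322), is under both lips with no side load. I'll slide on until just short of the stop.

>>> move_arm(commands=[{"fingers": 255, "tx": 0.3, "ty": 0, "tz": 0, "turn": 0}, {"fingers": 255, "tx": 0.6, "ty": 0, "tz": 0, "turn": 0}, {"fingers": 255, "tx": 0.9, "ty": 0, "tz": 0, "turn": 0}, {"fingers": 255, "tx": 1.2, "ty": 0, "tz": 0, "turn": 0}, {"fingers": 255, "tx": 1.5, "ty": 0, "tz": 0, "turn": 0}, {"fingers": 255, "tx": 1.8, "ty": 0, "tz": 0, "turn": 0}, {"fingers": 255, "tx": 2.1, "ty": 0, "tz": 0, "turn": 0}, {"fingers": 255, "tx": 2.4, "ty": 0, "tz": 0, "turn": 0}, {"fingers": 255, "tx": 2.7, "ty": 0, "tz": 0, "turn": 0}, {"fingers": 255, "tx": 3.0, "ty": 0, "tz": 0, "turn": 0}, {"fingers": 255, "tx": 3.3, "ty": 0, "tz": 0, "turn": 0}, {"fingers": 255, "tx": 3.5, "ty": 0, "tz": 0, "turn": 0}, {"fingers": 255, "tx": 3.6, "ty": 0, "tz": 0, "turn": 0}, {"fingers": 255, "tx": 3.6, "ty": 0, "tz": 0, "turn": 0}])

```text
t: 11.2
position: [0.6191, -0.2267, 0.061]
ee_rot: [-0.002, 0.998, -0.058, 0.001]
force: [1.0, -0.2, -2.8]
grip_width: 0.0115
```

```bash
python3 -c "
from st import *
go(.025,-.0012,.061)"
```

```text
station 16.23 -0.91 M [ 0.02 -0.21  0.01]
t 11.2 pos [ 0.6191 -0.2267  0.061 ] yaw -6.67 tilt [ 0.0027  0.0046 -1.    ] F [ 1.  -0.2 -2.8] w 0.0115 q [ 0.56  0.52 -0.37  1.61  0.2   1.04  0.02]
  ->  [0.351 0.012 0.001] turn 0.006
```

Now the end stop, in 2 mm steps until the force shows contact.

>>> move_arm(commands=[{"fingers": 255, "tx": 0.1, "ty": 0, "tz": 0, "turn": 0}, {"fingers": 255, "tx": 0.18, "ty": 0, "tz": 0, "turn": 0}, {"fingers": 255, "tx": 0.26, "ty": 0, "tz": 0, "turn": 0}, {"fingers": 255, "tx": 0.33, "ty": 0, "tz": 0, "turn": 0}, {"fingers": 255, "tx": 0.33, "ty": 0, "tz": 0, "turn": 0}, {"fingers": 255, "tx": 0.33, "ty": 0, "tz": 0, "turn": 0}])

```text
t: 11.8
position: [0.6269, -0.2275, 0.061]
ee_rot: [-0.003, 0.998, -0.058, 0.001]
force: [-4.9, 1.4, 1.2]
grip_width: 0.0118
```

```bash
python3 -c "
from st import *
go(.025,-.0012,.061)"
```

```text
station 24.05 -0.77 M [ 0.26  0.99 -0.12]
t 11.8 pos [ 0.6269 -0.2275  0.061 ] yaw -6.67 tilt [ 0.0017  0.0049 -1.    ] F [-4.9  1.4  1.2] w 0.0118 q [ 0.56  0.54 -0.36  1.59  0.2   1.05  0.02]
  ->  [ 0.038  0.017 -0.001] turn 0.005
```

>>> move_arm(commands=[{"fingers": 255, "tx": 0.06, "ty": 0, "tz": 0, "turn": 0}, {"fingers": 255, "tx": 0.1, "ty": 0, "tz": 0, "turn": 0}, {"fingers": 255, "tx": 0.1, "ty": 0, "tz": 0, "turn": 0}, {"fingers": 255, "tx": 0.1, "ty": 0, "tz": 0, "turn": 0}])

```text
t: 12.2
position: [0.6271, -0.2274, 0.061]
ee_rot: [-0.003, 0.998, -0.058, -0.002]
force: [-15.0, 3.0, 8.3]
grip_width: 0.0116
```

```bash
python3 -c "
from st import *
go(.025,-.0012,.061)"
```

```text
station 24.25 -0.68 M [ 0.78  3.03 -0.12]
t 12.2 pos [ 0.6271 -0.2274  0.061 ] yaw -6.7 tilt [-0.003   0.0057 -1.    ] F [-15.    3.    8.3] w 0.0116 q [ 0.55  0.54 -0.36  1.58  0.2   1.06  0.02]
  ->  [ 0.03   0.021 -0.001] turn 0.001
```

The stop is firm: 0.2 mm of travel took 10 N more. I'll take off the push, open and rise.

>>> move_arm(commands=[{"fingers": 255, "tx": -0.01, "ty": 0, "tz": 0, "turn": 0}, {"fingers": 255, "tx": -0.01, "ty": 0, "tz": 0, "turn": 0}, {"fingers": 160, "tx": -0.01, "ty": 0, "tz": 0, "turn": 0}, {"fingers": 80, "tx": -0.01, "ty": 0, "tz": 0, "turn": 0}, {"fingers": 0, "tx": -0.01, "ty": 0, "tz": 0, "turn": 0}, {"fingers": 0, "tx": -0.01, "ty": 0, "tz": 0, "turn": 0}, {"fingers": 0, "tx": -0.01, "ty": 0, "tz": 0, "turn": 0}, {"fingers": 0, "tx": -0.01, "ty": 0, "tz": 0, "turn": 0}, {"fingers": 0, "tx": -0.01, "ty": 0, "tz": 0, "turn": 0}, {"fingers": 0, "tx": -0.01, "ty": 0, "tz": 0, "turn": 0}])

```text
t: 13.2
position: [0.6268, -0.2273, 0.0609]
ee_rot: [-0.003, 0.998, -0.058, -0.002]
force: [0.6, 0.3, -1.0]
grip_width: 0.0677
```

>>> move_arm(commands=[{"fingers": 0, "tx": 0, "ty": 0, "tz": -0.5, "turn": 0}, {"fingers": 0, "tx": 0, "ty": 0, "tz": -1.5, "turn": 0}, {"fingers": 0, "tx": 0, "ty": 0, "tz": -3, "turn": 0}, {"fingers": 0, "tx": 0, "ty": 0, "tz": -4.5, "turn": 0}, {"fingers": 0, "tx": -2, "ty": 0, "tz": -6, "turn": 0}, {"fingers": 0, "tx": -4, "ty": 0, "tz": -6, "turn": 0}, {"fingers": 0, "tx": -5, "ty": 1, "tz": -6, "turn": 0}, {"fingers": 0, "tx": -5, "ty": 2, "tz": -6, "turn": 0}, {"fingers": 0, "tx": -5, "ty": 4, "tz": -6, "turn": 0}, {"fingers": 0, "tx": -5, "ty": 6, "tz": -6, "turn": 0}, {"fingers": 0, "tx": -5, "ty": 8, "tz": -6, "turn": 0}, {"fingers": 0, "tx": -5, "ty": 8, "tz": -6, "turn": 0}, {"fingers": 0, "tx": -5, "ty": 8, "tz": -6, "turn": 0}])

```text
t: 14.5
position: [0.4793, -0.4135, 0.2108]
ee_rot: [-0.003, 0.998, -0.06, -0.002]
force: [0.7, -0.0, 0.5]
grip_width: 0.0875
```

```bash
python3 -c "
from st import *
go(.025,0,.061)
f=grab('top'); i=f['image'][150:270,345:445]; a=cv2.resize(i,None,fx=4.5,fy=4.5,interpolation=cv2.INTER_CUBIC)
f=grab('scene'); i=f['image'][125:225,240:345]; b=cv2.resize(i,(350,333),interpolation=cv2.INTER_CUBIC)
c=np.zeros((540,800,3),np.uint8);c[:,:450]=a;c[:333,450:]=b;cv2.imwrite('pics/t5.png',c)"
```

```text
station -100.86 -202.75 M [ 0.05 -0.06  0.04]
t 14.5 pos [ 0.4793 -0.4135  0.2108] yaw -6.84 tilt [-0.0028  0.0058 -1.    ] F [ 0.7 -0.   0.5] w 0.0875 q [ 0.86  0.34 -0.28  1.53  0.09  1.29  0.45]
  ->  [ 5.035 -8.09   6.019] turn -0.028
```

View pics/t5.png

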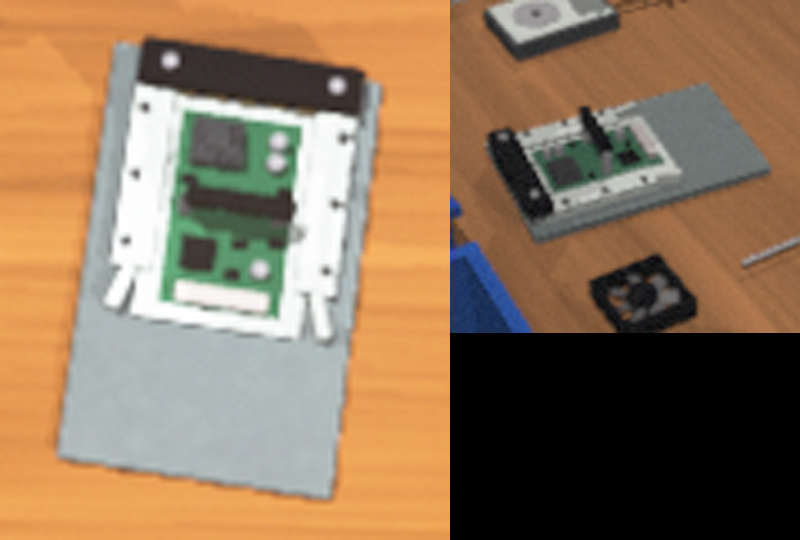

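The picture shows the tray under both lips, with its front at the stop around (175,95)-(310,112) and its rear edge at (132,313)-(297,339). I'll check those numbers, and the bystanders against the first picture.

```bash
python3 - <<'E'
from st import *
f=dict(np.load('/tmp/top.npz'));c=lambda p:(np.array(p)+.5)/4.5-.5+[345,150]
for nm,p,z in(('rear edge',[[132,313],[297,339]],.018),('pcb',[[183,110],[301,127],[278,318],[160,300]],.0195),('stop front',[[138,82],[362,113]],.038)):
    w=ray(f,c(p),z)[:,:2];w=np.c_[(w-o)@e,(w-o)@n]*1e3;print(nm,w.round(1).tolist(),w.mean(0).round(1))
i0=cv2.imread('pics/top0.png').astype(int);d=np.abs(i0-f["image"]).max(2)
for nm,(r0,r1,c0,c1) in dict(fan=(155,192,305,340),sd=(208,284,308,325),hs=(205,242,120,157),drive=(200,260,472,518)).items():
    x=d[r0:r1,c0:c1];print(nm,'mean diff',x.mean().round(1),'share>60',(x>60).mean().round(3))
P=cloud(f);r=P[185:210,388:406];print('deck z',np.median(P[235:245,375:400,2]).round(4))
E
```

```text
station -99.84 -200.14 M [ 0.01 -0.1  -0.01]
rear edge [[-49.3, 55.5], [-50.5, -53.1]] [-49.9   1.2]
pcb [[89.1, 39.7], [89.3, -38.9], [-38.9, -39.0], [-38.4, 38.6]] [25.3  0.1]
stop front [[98.8, 73.1], [100.0, -74.3]] [99.4 -0.6]
fan mean diff 7.4 share>60 0.0
sd mean diff 16.9 share>60 0.0
hs mean diff 10.8 share>60 0.0
drive mean diff 133.9 share>60 0.752
deck z 0.012
```

The tray reads x 25.3 against 25 and y 0.1 mm, and square. In the top view the arm covers the drive, so I'll check that in the scene view and then hand in.

```bash
python3 - <<'E'
from h import *
a=cv2.imread('pics/scene0.png').astype(int);b=dict(np.load('/tmp/scene.npz'))["image"]
d=np.abs(a-b).max(2)[118:142,248:292];print('drive diff',d.mean(),(d>60).mean())
if (d>60).mean()<.1: print(ticket.sign_off())
E
```

```text
drive diff 10.847537878787879 0.05587121212121212
the job is handed in; nothing more can be done
None
```

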